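Clamp a glass pane on edge

TASK

Take the glass pane that leans on the wooden drying stand and lower it, standing upright on its long edge, into the slot of the edge clamp, down on the slot's floor and up against the end stop. Then let go and swing the cam lever over as far as it goes, so that the jaws hold the pane upright. Leave the tapes, the glass cutter and the pliers where they are.

Things in the scene. Friction and masses are not known exactly. Their poses are not given: they have to be found in the camera images.
- glass_pane: Plain greenish glass plate 140 x 110 x 10 mm, about 0.4 kg. Origin at its centre; own x across the thickness, y along the 140 mm edge, z along the 110 mm height (up). It starts on a long edge on the stand, leaning 30 degrees from vertical on two dowels, its top towards the stand's -x (roughly towards the robot). Between the dowels both faces are free; it lifts out along its own z.
- drying_stand: Fixed wooden stand: plywood foot 130 x 160 mm, top 18 mm up, a 14 mm high lip at its +x side, two 10 mm dowels 104 mm apart along y, about 95 mm long, leaning 30 degrees from vertical to the stand's -x, under the pane's lower face. Origin: centre of the underside, z up. The seated pane's centre is at about x = +2, z = +68 mm in this frame.
- edge_clamp: Fixed clamp: base 150 x 150 x 10 mm, two grey rubber-lined jaws 120 mm long, tops 55 mm up, mouth flared. Origin at worktop height, z up. The slot runs along y: fixed face x = +5 mm, sliding face x = -11 mm with the lever open (slot 16 mm, at least 15 at any start). Steel end stop at the slot's +y end, face y = +70 mm, top 52 mm up; other end open. A clamped pane's centre: x 0, y 0, z 67 mm.
- slot_end (a point): Point on the end stop's face, on the slot's floor (12 mm above the worktop), at x = 0, y = +70 mm of the edge clamp; axes as the clamp's.
- slot_floor (a point): Middle of the slot's rubber floor, 12 mm above the worktop, at x = 0, y = 0 of the edge clamp; axes as the clamp's.
- cam_lever (a joint): Angle of the cam lever in rad: 0 fully open (handle to the clamp's -x, away from the slot), 1.5 fully closed on its stop (handle along the clamp's +y, beside the jaws). It closes clockwise seen from above, stays where it is left, and needs about 3 N at the grip, about 5 N at the end. Starts at 0 to 0.2.
- lever_grip (a point): Middle of the lever's black grip, 78 mm from its pivot and 56 mm above the worktop. The grip is an 18 mm thick round bar, 48 mm long plus rounded ends, rising slightly outwards; the handle ends 99 mm from the pivot. Turns with the lever: own -x points outwards along the handle.
- lever_pivot (a point): Point on the lever's vertical axis at the grip's height (56 mm above the worktop), at x = -70 mm, y = 0 of the edge clamp.
- masking_tape: Roll of beige masking tape lying flat, 104 mm wide, 25 mm high; bystander. Origin at its underside's centre.
- e_tape: Roll of black tape lying flat, 58 mm wide, 19 mm high; bystander. Origin at its underside's centre.
- glass_cutter: Pencil-like wooden-handled glass cutter, 145 mm long, 12 mm thick, lying flat; bystander.
- running_pliers: Blue-handled pliers, 180 x 55 mm, 11 mm high, lying flat; bystander.
- sliding_jaw: The clamp's sliding jaw, on the -x side of the slot; the cam lever drives it up to 6.3 mm towards +x in proportion to its angle, pressing the pane on the fixed jaw. Its origin coincides with the clamp's origin when fully open.

How it is judged:
By the outcome, as a careful person would: the job done as asked, in the order asked, and still so for the second after the job is handed in, with the robot touching nothing.
It also fails if it takes over 64 s, if anything falls off the work surface, if the arm or the gripper's body presses on something with over 40 N, if the wrist force passes 120 N, or if a joint passes its speed limit or range.

ROBOT

A 6-joint arm with a two-finger parallel gripper is mounted at the origin on a cart in front of the work surface, level with it; the furniture and walls round the work are solid. World frame = base frame: x ahead of the robot, y to its left, z up, the work surface at z = 0. Lengths are in m, angles in rad, forces in N, time in s.
With the tool pointing down it reaches from about 0.2 to 0.875 m from the base axis. Payload 3.4 kg.
Tool frame: the origin (TCP) lies between the finger pads; the fingertips stand r.nose_length ahead of it and the grasp point (between the pads) lies 11 mm behind it (r.nose_length is the distance from the TCP to the fingertips, in m); z points along the fingers, y is the line along which they close (so a half turn about z gives the same grasp; the last joint's range is limited). The gripper opens to 94 mm and grips with 3 to 60 N. Pads are 16 mm wide; open, the fingers measure 119 mm over their backs; the gripper's body (75 mm by 177 mm) begins 78 mm behind the grasp point.
Start: joints at [-1.42, 0.276, 1.505, -0, 1.361, -0.121], TCP at [0.154, -0.554, 0.213] pointing down, gripper open.
Joint ranges: [-2.89, 2.89], [-0.75, 2.08], [0.22, 2.7], [-1.18, 4.32], [0.11, 2.71], [-2.7, 2.7]. Speed limits (rad/s): [2.57, 2.57, 3.14, 3.14, 3.14, 3.14].

INTERFACE

Orientations are given as a unit quaternion [w, x, y, z].
In Python, from plant import r gives the robot as it stands. Calls block until the motion is done:
- r.move_to(position, orientation): joint-space move of the TCP to a pose.
- r.move_l(position, rot=None, vel=0.15, guard=None): straight line of the TCP; rot=None keeps the orientation; vel is the mean speed in m/s. With guard (N) it stops when the force on the tool has changed by that much, and returns True; else False.
- r.movej(angles): joint-space move.
- r.gripper_to(opening, f_grip=None): finger opening in m; f_grip is the grip in N (None keeps the last); returns when the fingers have stopped.
- r.hold(seconds).
- r.inverse_kinematics(position, orientation): joint angles nearest the present ones, or None.
- r.sense(): the state.
- r.snapshot(name): name is "scene" or "top" or "wrist"; returns (picture, depth): 384x512x3 uint8, red, green, blue; 384x512 float32, m along the optical axis (not along the pixel's ray), 0 where there is no reading.
- r.get_calibration(name): a dict with "fx", "fy", "cx", "cy" (pixels), "position" and "orientation" of the camera in the world. Camera axes: x right, y down, z forward; pixel columns grow to the right and rows downward; lengths in m; the calibration is good to about 2 mm. A picture is of the moment at which its call begins: read the wrist's pose just before it. get_calibration takes no time and is no camera call; for the wrist camera it gives the pose at the moment of the call.
A pose or a line that the arm cannot do raises r.PlanningError and nothing moves.
- r.sign_off(): hands the job in; it is judged then, once.
Trained networks look in the newest picture that a camera, given by its name, has taken for a name from the list of things; names that differ only in an ending like _2 or _b are one class to them, and where a whole thing is asked for, a point or a joint stands for the part that bears it (a point fixed in the world has none). Each returns a list of dicts, best first, with "conf" (0 to 1); they miss things now and then, are a little off and sometimes report something else, mostly with a low value. They report only what shows in the picture. A call takes as long as a camera call.
- r.spot_in(name, camera): "centre" ([column, row] in pixels, amid what is visible of it).
- r.pinpoint(name, camera): "centre" ([column, row] in pixels: a listed point, or the origin of a listed thing).
The state is a dict: "t": time; "joints": joint angles; "dq": joint speeds; "joint_efforts": joint torques, N m; "ee_pos": TCP position; "tool_rot": TCP orientation; "wrist_force": force on the tool from outside, world axes, zero at the start; "torque": the same for the moment, N m; "opening": finger opening in m; "finger_force": force on a finger pad.
Only numpy, scipy, OpenCV 4.12 (cv2) and the standard library are available. Lean on these libraries where they do the work, as an engineer would, in place of code of your own. Each camera call takes 0.05 s, during which the arm holds its last target. There are 200 camera calls.

## Working session

There is one attempt and no reset: what is moved stays moved. The work goes in short steps, each a Python script; the robot and the scene stay as the last script left them, time stands still between calls to the robot, and variables do not carry over. Pictures are saved under pics/ and viewed, at most 10 in all, crops included, and the job is handed in when it is done.

```bash
mkdir -p pics; ls; cat > h.py <<'E'
import numpy as np, cv2
from scipy.spatial.transform import Rotation as R
from plant import r
def q2R(q): return R.from_quat([q[1],q[2],q[3],q[0]]).as_matrix()
def R2q(M):
    x=R.from_matrix(M).as_quat(); return [x[3],x[0],x[1],x[2]]
def cloud(d,c):
    v,u=np.mgrid[:384,:512]
    P=np.stack([(u-c["cx"])/c["fx"]*d,(v-c["cy"])/c["fy"]*d,d],-1)
    W=P@q2R(c["orientation"]).T+np.array(c["position"]); W[d<=0]=np.nan
    return W
def ray(px,c,z):
    D=q2R(c["orientation"])@np.array([(px[0]-c["cx"])/c["fx"],(px[1]-c["cy"])/c["fy"],1])
    p=np.array(c["position"]); return p+D*(z-p[2])/D[2]
E
python3 - <<'E'
from h import *
print(r.nose_length)
for n in("scene","top"):
    im,d=r.snapshot(n); c=r.get_calibration(n)
    cv2.imwrite(f"pics/{n}0.png",im[:,:,::-1]); np.savez(f"{n}0.npz",im=im,d=d)
    print(n,c)
    W=cloud(d,c)
    for k in("glass_pane","drying_stand","edge_clamp","slot_end","slot_floor","cam_lever","lever_grip","lever_pivot","masking_tape","e_tape","glass_cutter","running_pliers"):
        z={"slot_end":.012,"slot_floor":.012,"lever_grip":.056,"lever_pivot":.056,"glass_pane":.068}.get(k,0)
        for f in (r.pinpoint,r.spot_in):
            for o in f(k,n)[:2]: print(k,f.__name__,np.round(o["centre"],1),round(o["conf"],2),np.round(ray(o["centre"],c,z),3))
print(r.sense()["t"])
E
```

```text
pics
plant.py
0.008
scene {'fx': 438.9402701502018, 'fy': 438.9402701502018, 'cx': 260.297439751929, 'cy': 193.77279920353337, 'position': array([-0.15860932,  0.4225206 ,  0.89731702]), 'orientation': array([ 0.20438185, -0.47848756,  0.78807125, -0.32897024])}
glass_pane call [335.2 157.5] 0.96 [ 0.629 -0.225  0.068]
glass_pane call [336.7 158.4] 0.94 [ 0.623 -0.227  0.068]
drying_stand call [330.7 177.2] 0.61 [ 0.622 -0.213  0.   ]
drying_stand call [334.2 178.6] 0.83 [ 0.612 -0.219  0.   ]
edge_clamp call [208.9 232.1] 0.86 [0.591 0.198 0.   ]
edge_clamp call [219.  236.9] 0.97 [ 0.563  0.181 -0.   ]
slot_end call [193.1 243.2] 0.58 [0.565 0.252 0.012]
slot_end call [219.2 236.1] 0.73 [0.556 0.182 0.012]
slot_end call [337.5 158.3] 0.66 [ 0.676 -0.273  0.012]
slot_floor call [210.6 231.4] 0.9 [0.582 0.196 0.012]
slot_floor call [218.7 239.4] 0.91 [0.546 0.188 0.012]Traceback (most recent call last):
  File "<stdin>", line 11, in <module>
ValueError: it knows: drying_stand, e_tape, edge_clamp, glass_cutter, glass_pane, lever_grip, lever_pivot, masking_tape, running_pliers, sliding_jaw, slot_end, slot_floor
```

```bash
python3 - <<'E'
from h import *
for n in("scene","top"):
    im,d=r.snapshot(n); c=r.get_calibration(n)
    cv2.imwrite(f"pics/{n}0.png",im[:,:,::-1]); np.savez(f"{n}0.npz",im=im,d=d)
    print(n,c['position'],c['fx'])
    for k in("glass_pane","drying_stand","edge_clamp","slot_end","slot_floor","lever_grip","lever_pivot","masking_tape","e_tape","glass_cutter","running_pliers"):
        z={"slot_end":.012,"slot_floor":.012,"lever_grip":.056,"lever_pivot":.056,"glass_pane":.068}.get(k,0)
        for o in r.pinpoint(k,n)[:2]: print(k,np.round(o["centre"],1),round(o["conf"],2),np.round(ray(o["centre"],c,z),4))
a=[cv2.imread(f"pics/{n}0.png") for n in("scene","top")]
cv2.imwrite("pics/both.png",cv2.resize(np.vstack(a),None,fx=.78,fy=.78))
print(r.sense()["t"])
E
```

```text
scene [-0.15860932  0.4225206   0.89731702] 438.9402701502018
glass_pane [335.7 159.2] 0.68 [ 0.6218 -0.2219  0.068 ]
drying_stand [331.  177.9] 0.7 [ 0.6193 -0.2123 -0.    ]
slot_end [190.3 241.3] 0.57 [0.5748 0.2561 0.012 ]
slot_floor [210.6 231.3] 0.8 [0.5819 0.1961 0.012 ]
lever_grip [248.6 249.5] 0.56 [0.4486 0.148  0.056 ]
lever_pivot [225.3 230.4] 0.92 [0.5306 0.1732 0.056 ]
masking_tape [236.6 182.5] 0.56 [0.7339 0.0494 0.    ]
e_tape [209.2 234.8] 0.69 [0.5823 0.2011 0.    ]
e_tape [298.2 234.9] 0.67 [ 0.4719 -0.009   0.    ]
glass_cutter [220.7 308.2] 0.85 [0.3651 0.2626 0.    ]
glass_cutter [296.5 235. ] 0.53 [ 0.4737 -0.0048  0.    ]
running_pliers [304.3 256.1] 0.8 [0.4041 0.0134 0.    ]
top [0.37286219 0.04940889 1.22431117] 419.23830915562513
glass_pane [344.1 169.5] 0.76 [ 0.6192 -0.2085  0.068 ]
glass_pane [251.5 133.8] 0.4 [0.7268 0.0515 0.068 ]
drying_stand [340.6 173.4] 0.89 [ 0.6219 -0.2126  0.    ]
drying_stand [176.1 263.7] 0.55 [0.3635 0.273  0.    ]
edge_clamp [273.7 221.5] 0.4 [ 0.481 -0.01   0.   ]
slot_end [183.4 194.2] 0.94 [0.5635 0.2529 0.012 ]
slot_floor [205.7 182.7] 0.68 [0.5968 0.188  0.012 ]
lever_grip [215.2 232.5] 0.81 [0.4477 0.1558 0.056 ]
lever_pivot [214.1 203.3] 0.76 [0.5295 0.159  0.056 ]
masking_tape [252.4 130.5] 0.72 [0.758  0.0488 0.    ]
e_tape [275.7 220.9] 0.54 [ 0.4827 -0.0159  0.    ]
glass_cutter [215.2 228.5] 0.53 [0.4629 0.1609 0.    ]
running_pliers [268.9 245.3] 0.82 [0.4122 0.0053 0.    ]
1.75
```

View pics/both.png

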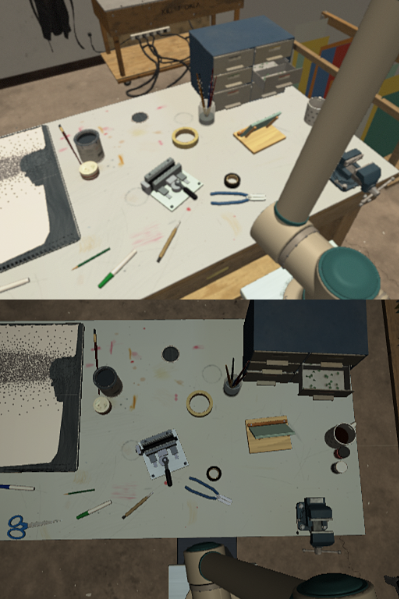

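The scene view shows the stand with its pane at about (335,158) and the clamp at about (215,235). The lever handle points towards the robot. Next I'll take close wrist views of both.

```bash
python3 - <<'E'
from h import *
s=r.sense(); c=r.get_calibration("wrist")
T=q2R(s["tool_rot"]); off=T.T@(np.array(c["position"])-s["ee_pos"]); Rc=T.T@q2R(c["orientation"])
print("cam in tool",off.round(4),Rc.round(3).tolist(), c["fx"])
print("tool",T.round(2).tolist())
a=[]
for n,tx,ty in(("stand",.62,-.21),("clamp",.575,.185)):
    # tool down, tool x ->  world?  keep camera beside target
    best=None
    for yaw in (0,np.pi/2,-np.pi/2,np.pi):
        M=R.from_euler("z",yaw).as_matrix()@np.diag([1,-1,-1])
        fwd=M@Rc[:,2]; cam=np.array([tx,ty,.05])-fwd/abs(fwd[2])*.36
        p=cam-M@off
        j=r.inverse_kinematics(p,R2q(M))
        if j is not None:
            cost=np.abs(np.array(j)-s["joints"]).max()
            if best is None or cost<best[0]: best=(cost,p,M,yaw)
    print(n,best[0],best[1],best[3])
    r.move_to(best[1],R2q(best[2]))
    c=r.get_calibration("wrist"); im,d=r.snapshot("wrist")
    np.savez(n+".npz",im=im,d=d,**{k:c[k] for k in c}); a.append(im[:,:,::-1])
    for k,z in (("glass_pane",.068),("drying_stand",0)) if n=="stand" else (("edge_clamp",0),("slot_end",.012),("slot_floor",.012),("lever_grip",.056),("lever_pivot",.056)):
        for o in r.pinpoint(k,"wrist")[:1]: print(k,np.round(o["centre"],1),round(o["conf"],2),np.round(ray(o["centre"],c,z),4))
cv2.imwrite("pics/w.png",cv2.resize(np.vstack(a),None,fx=.78,fy=.78))
print(r.sense()["t"])
E
```

```text
cam in tool [ 0.082  -0.0011 -0.1703] [[-0.001, -0.96, -0.28], [1.0, -0.001, 0.001], [-0.002, -0.28, 0.96]] 278.4754465298203
tool [[0.96, 0.27, 0.0], [0.27, -0.96, -0.0], [-0.0, 0.0, -1.0]]
stand 1.0202491187606102 [ 0.62053229 -0.1868252   0.23968523] 1.5707963267948966
glass_pane [258.2 199.2] 0.86 [ 0.6209 -0.2153  0.068 ]
clamp 1.6248375534845347 [0.5518252  0.18553229 0.23968523] 3.141592653589793
edge_clamp [260.5 191.9] 0.95 [0.5901 0.1896 0.    ]
slot_end [304.3 178.9] 0.92 [0.5668 0.2538 0.012 ]
slot_floor [260.8 196.6] 0.88 [0.5939 0.19   0.012 ]
lever_grip [228.6  91.5] 0.86 [0.4484 0.1508 0.056 ]
lever_pivot [244.1 156. ] 0.67 [0.526  0.1682 0.056 ]
5.7417
```

View pics/w.png

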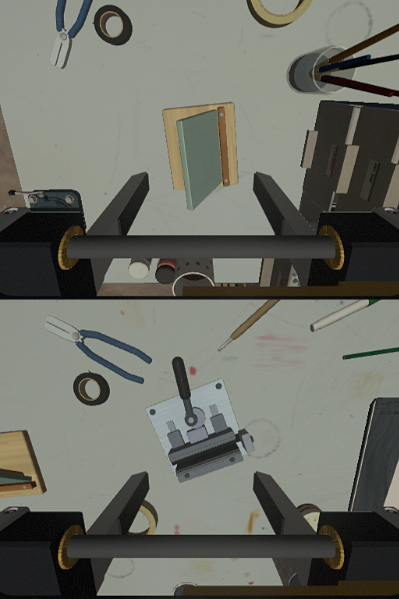

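The wrist views show the pane leaning clear on its stand at about (255,200), and the clamp at about (255,190) with the lever fully open. Next I'll fit both poses from the depth data.

```bash
python3 - <<'E'
from h import *
for n,(cx,cy) in(("stand",(.62,-.21)),("clamp",(.59,.19))):
    D=np.load(n+".npz"); W=cloud(D["d"],D); im=D["im"]
    m=(np.hypot(W[...,0]-cx,W[...,1]-cy)<.125)
    print(n,"valid",np.isfinite(W[...,0]).mean())
    def rect(lo,hi,mm=m,rad=None):
        k=mm&(W[...,2]>lo)&(W[...,2]<hi)
        if k.sum()<10: return print("few")
        P=W[k]; q=cv2.minAreaRect((P[:,:2]*1000).astype(np.float32)); print(lo,hi,k.sum(),np.round(q[0],1),np.round(q[1],1),round(q[2],1), "zmed",np.median(P[:,2]).round(4))
    t=W[np.isfinite(W[...,2])&(np.abs(W[...,2])<.004)&(np.hypot(W[...,0]-cx,W[...,1]-cy)<.2)]; print("table z",np.median(t[:,2]),t[:,2].std())
    if n=="stand":
        rect(.014,.022)
        # pane plane
        P=W[m&(W[...,2]>.03)&(W[...,2]<.14)]
        rng=np.random.default_rng(0);b=(0,)
        for _ in range(500):
            a=P[rng.choice(len(P),3,False)]; v=np.cross(a[1]-a[0],a[2]-a[0]); l=np.linalg.norm(v)
            if l<1e-6: continue
            v/=l; i=np.abs((P-a[0])@v)<.002
            if i.sum()>b[0]: b=(i.sum(),i)
        Q=P[b[1]]; c0=Q.mean(0); nn=np.linalg.svd(Q-c0)[2][2]; nn*=np.sign(nn[0]); 
        print("pane",len(P),len(Q),"n",nn.round(4),"tilt",np.degrees(np.arcsin(abs(nn[2]))),"yaw",np.degrees(np.arctan2(nn[1],nn[0])))
        yy=np.cross([0,0,1],nn); yy/=np.linalg.norm(yy); zz=np.cross(nn,yy)
        for ax in(yy,zz): e=Q@ax; print("ext",np.percentile(e,[0,.5,1,99,99.5,100]).round(4))
        ym=np.mean(np.percentile(Q@yy,[.5,99.5])); zt=np.percentile(Q@zz,99.5)
        ce=nn*(c0@nn-.005)+yy*ym+zz*(zt-.055)
        print("centre from top edge",ce.round(4),"y",yy,"z",zz, "zmax",W[m][:,2].max())
    else:
        rect(.006,.014); rect(.05,.06)
        P=W[m&(W[...,2]>.03)]
        print(np.histogram(P[:,2],bins=np.arange(.03,.08,.003)))
E
```

```text
stand valid 0.9960530598958334
table z -0.0009613778696659359 0.000824615133039855
0.014 0.022 3571 [ 621.7 -217.6] [129.9 159.5] 5.5 zmed 0.017
pane 5901 4646 n [0.8585 0.0845 0.5057] tilt 30.379003351506878 yaw 5.623752025110128
ext [-0.3461 -0.3445 -0.3436 -0.2075 -0.207  -0.2063]
ext [-0.2909 -0.2898 -0.2892 -0.1896 -0.1894 -0.1881]
centre from top edge [ 0.6228 -0.2158  0.0677] y [-0.09799546  0.99518686  0.        ] z [-0.50328356 -0.04955804  0.86269905] zmax 0.36379310155401784
clamp valid 0.9959309895833334
table z -0.0011326853105472212 0.0008284148723393428
0.006 0.014 4996 [550.8 182.6] [149.6 158.2] 20.6 zmed 0.0091
0.05 0.06 2907 [539.9 187. ] [153.7 143.8] 20.5 zmed 0.0539
(array([ 104,  108,  344,  578,  159,  406,  516, 1277, 1257,  132,   12,
          0,    0,    0,    0,    0]), array([0.03 , 0.033, 0.036, 0.039, 0.042, 0.045, 0.048, 0.051, 0.054,
       0.057, 0.06 , 0.063, 0.066, 0.069, 0.072, 0.075, 0.078]))
```

```bash
python3 - <<'E'
from h import *
D=np.load("clamp.npz"); W=cloud(D["d"],D); im=D["im"]
yaw=np.radians(20.5); o=np.array([.592,.190,-.001]); M=R.from_euler("z",yaw).as_matrix()
C=(W-o)@M*1000
m=(np.abs(C[...,0])<150)&(np.abs(C[...,1])<120)&(C[...,2]>5)
# render top-down height map, 0.25mm.. 4px/mm
H=np.zeros((600,760,3),np.uint8); s=3.2
from matplotlib import pyplot if False else None
E
python3 - <<'E'
import sys; sys.path.insert(0,".")
from h import *
D=np.load("clamp.npz"); W=cloud(D["d"],D)
yaw=np.radians(20.5); o=np.array([.592,.190,-.001]); M=R.from_euler("z",yaw).as_matrix()
C=(W-o)@M*1000
b=(C[...,2]>6)&(C[...,2]<13)&(np.abs(C[...,0]+40)<90)&(np.abs(C[...,1])<85)
print("base x",np.percentile(C[b][:,0],[0,.5,99.5,100]),"y",np.percentile(C[b][:,1],[0,.5,99.5,100]))
# image: warp to clamp-frame at z=55 plane for a view
K=np.array([[D["fx"],0,D["cx"]],[0,D["fy"],D["cy"]],[0,0,1]]); Rc=q2R(D["orientation"]); pc=D["position"]
def proj(p): q=K@(Rc.T@(o+M@(np.array(p)/1000)-pc)); return q[:2]/q[2]
cor=[(-130,-90,55),(50,-90,55),(50,90,55),(-130,90,55)]
Hh=cv2.getPerspectiveTransform(np.float32([proj(p) for p in cor]),np.float32([(0,0),(720,0),(720,720),(0,720)]))
w=cv2.warpPerspective(D["im"],Hh,(720,720))[60:660,:,::-1]  # 4px/mm; col=(x+130)*4,row=(y+90)*4-60
cv2.imwrite("pics/cl.png",w)
# height profile across x for y bands
for y0 in(-45,-15,15,45):
    k=(np.abs(C[...,1]-y0)<4)&(C[...,0]>-40)&(C[...,0]<40)
    Q=C[k]; out=[]
    for x in range(-28,32,2):
        z=Q[np.abs(Q[:,0]-x)<1][:,2]; out.append(int(np.median(z)) if len(z) else -1)
    print(y0,out)
for y in range(54,92,2):
    Q=C[(np.abs(C[...,1]-y)<1)&(np.abs(C[...,0]+2)<8)]; print(y,int(np.median(Q[:,2])) if len(Q) else -1,end="; ")
E
```

```text
base x [-116.09169674 -115.65992556   28.72235282   33.3995997 ] y [-71.61442461 -70.62784086  77.61933824  78.19974239]
-45 [55, 55, 54, 54, 55, 56, 54, 54, 48, -1, -1, -1, -1, -1, 12, 11, 29, 47, 53, 56, 56, 54, 55, 55, 55, 55, 54, 55, -1, -1]
-15 [54, 54, 55, 54, 55, 56, 55, 49, 47, -1, -1, -1, -1, 12, 11, 12, 29, 48, 54, 56, 56, 55, 54, 54, 54, 54, 54, 54, -1, -1]
15 [54, 54, 54, 54, 56, 56, 54, 50, 47, -1, -1, -1, -1, -1, 11, 11, 29, 47, 54, 56, 56, 54, 54, 54, 54, 54, 55, 54, -1, -1]
45 [54, 54, 54, 55, 55, 56, 54, 54, 47, -1, -1, -1, -1, -1, 11, 11, 30, 48, 53, 55, 56, 56, 57, 57, 57, 55, 54, 54, -1, -1]
54 31; 56 25; 58 26; 60 26; 62 27; 64 12; 66 11; 68 11; 70 11; 72 11; 74 36; 76 51; 78 51; 80 51; 82 51; 84 51; 86 51; 88 50; 90 40;   File "<stdin>", line 8
    from matplotlib import pyplot if False else None
                                  ^^
SyntaxError: invalid syntax
```

View pics/cl.png

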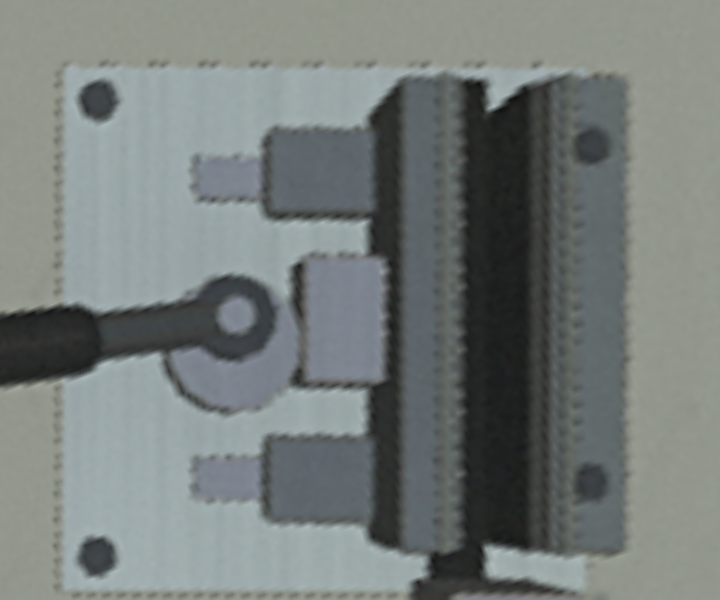

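The rectified clamp view has its pivot at (237,316), its jaws over rows 75–552 and the end stop at the bottom. That puts the clamp origin at about (0.590, 0.193) with yaw about 20.7°. The lever is at about 0.15 rad. Now I'll grasp the pane.

```bash
cat >> h.py <<'E'
CO=np.array([.5902,.1932,0]); CM=R.from_euler("z",20.7,degrees=True).as_matrix()
ya=np.radians(5.6); ti=np.radians(30.2)
PM=R.from_euler("z",ya).as_matrix()@R.from_euler("y",-ti).as_matrix()   # pane axes as columns
PC=np.array([.6228,-.2165,.068])
def tool(A,s): # tool z=-A.z, tool y=s*A.x
    y=s*A[:,0]; z=-A[:,2]; return np.column_stack([np.cross(y,z),y,z])
def cl(x,y,z): return CO+CM@(np.array([x,y,z])/1000)
def st(): 
    s=r.sense(); return f"t {s['t']:.2f} p {np.round(s['ee_pos'],4)} F {np.round(s['wrist_force'],1)} op {s['opening']:.4f} ff {np.round(s['finger_force'],1)}"
E
python3 - <<'E'
from h import *
for s in(1,-1):
    for nm,p,M in(("stand",PC+.019*PM[:,2],tool(PM,s)),("clamp",cl(-3,0,86),tool(CM,s))):
        j=r.inverse_kinematics(p,R2q(M)); print(s,nm,None if j is None else np.round(j,2))
E
```

```text
1 stand [-0.65  0.32  1.96  0.69  0.57 -1.29]
1 clamp [ 0.2   0.43  1.6  -0.    1.11 -0.16]
-1 stand [-0.65  0.32  1.96  0.69  0.57  1.86]
-1 clamp None
```

```bash
python3 - <<'E'
from h import *
M=tool(PM,1); q=R2q(M); pz=PM[:,2]
r.gripper_to(.05)
r.move_to(PC+.14*pz,q)
print(st())
print(r.move_l(PC+.019*pz,vel=.12,guard=8),st())
r.gripper_to(.0,f_grip=35); print(st())
r.move_l(PC+.15*pz,vel=.12); print(st())
E
```

```text
t 8.09 p [ 0.5532 -0.2227  0.1893] F [ 0.1  1.2 -0.1] op 0.0500 ff 0.0
False t 9.25 p [ 0.6135 -0.2177  0.0851] F [ 0.8 -0.1 -0.6] op 0.0500 ff 0.0
t 9.95 p [ 0.6136 -0.2176  0.0847] F [ 1.7  0.8 -0.2] op 0.0098 ff 35.0
t 11.19 p [ 0.5474 -0.2235  0.1965] F [ 0.1  0.3 -3.3] op 0.0098 ff 35.0
```

```bash
python3 - <<'E'
from h import *
M=tool(CM,1); q=R2q(M)
r.move_l([.53,-.15,.30],vel=.2)
r.move_to(cl(-3,-8,190),q)
r.move_l(cl(-3,-8,152),vel=.1); print(st())
c=r.get_calibration("wrist"); im,d=r.snapshot("wrist"); im2,d2=r.snapshot("scene")
np.savez("held.npz",im=im,d=d,**c)
cv2.imwrite("pics/held.png",np.vstack([im[:,:,::-1],cv2.resize(im2[140:300,110:323,::-1],(512,384))])[:,:][::1])
W=cloud(d,c); C=(W-CO)@CM*1000
k=(C[...,2]>85)&(C[...,2]<195)&(np.abs(C[...,0])<25)&(np.abs(C[...,1])<100)
Q=C[k]; print(len(Q),np.percentile(Q,[1,50,99],axis=0).round(1))
E
python3 -c "
import cv2;a=cv2.imread('pics/held.png');cv2.imwrite('pics/held2.png',cv2.resize(a,None,fx=.78,fy=.78))"
```

```text
t 13.85 p [0.5905 0.184  0.1524] F [ 0.4 -0.2 -4.1] op 0.0099 ff 35.0
5204 [[-18.7 -74.6 141.2]
 [ -2.9   2.  186.8]
 [ 13.4  61.4 193.8]]
```

View pics/held2.png

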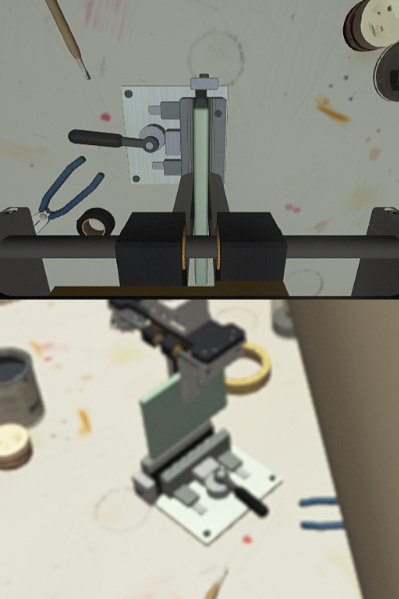

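The pane is held straight above the slot: in the wrist view it lines up with the jaws at column 260, and its far end is about 8 mm short of the stop. Lowering now.

```bash
python3 - <<'E'
from h import *
print(r.move_l(cl(-3,-8,112),vel=.06,guard=5),st())
print(r.move_l(cl(-3,-8,90),vel=.05,guard=5),st())
E
```

```text
False t 14.77 p [0.5905 0.1847 0.1121] F [ 0.2  0.5 -4. ] op 0.0099 ff 35.0
False t 15.36 p [0.5902 0.1847 0.0897] F [ 0.2  0.3 -3.1] op 0.0100 ff 35.0
```

```bash
python3 - <<'E'
from h import *
def show(t,g): 
    p=(np.array(r.sense()['ee_pos'])-CO)@CM*1000; print(t,g,p.round(1),(np.array(r.sense()['wrist_force'])@CM).round(1),st()[:7])
    return p
g=r.move_l(cl(-3,8,90),vel=.025,guard=5); p=show("y",g)
g=r.move_l(cl(p[0],p[1]-.5,78),vel=.02,guard=6); p=show("down",g)
g=r.move_l(cl(p[0],p[1]+5,p[2]),vel=.02,guard=6); p=show("y2",g)
E
```

```text
y True [-3.3  0.4 89.6] [ 0.  -1.  -2.2] t 15.81
down True [-4.   0.2 86.4] [-0.3 -1.   4.7] t 16.09
y2 True [-3.9  0.4 86.6] [ 0.1 -0.8  2.7] t 16.32
```

```bash
python3 - <<'E'
from h import *
def show(t,g): 
    p=(np.array(r.sense()['ee_pos'])-CO)@CM*1000; print(t,g,p.round(1),(np.array(r.sense()['wrist_force'])@CM).round(1),st()[:7])
    return p
p=show("now",0)
g=r.move_l(cl(p[0],p[1]+3,p[2]),vel=.02,guard=12); p=show("y3",g)
g=r.move_l(cl(p[0]+6,p[1],p[2]),vel=.02,guard=4); p=show("x",g)
c=r.get_calibration("wrist"); im,d=r.snapshot("wrist"); cv2.imwrite("pics/in.png",im[:,:,::-1])
W=cloud(d,c); C=(W-CO)@CM*1000
k=(C[...,2]>90)&(C[...,2]<130)&(np.abs(C[...,0])<10)&(np.abs(C[...,1])<100); print(np.percentile(C[k],[1,50,99],axis=0).round(1))
E
```

```text
now 0 [-3.9  0.4 86.6] [ 0.1 -0.8  2.7] t 16.32
y3 False [-3.8  0.7 87. ] [-0.1 -6.7  3.9] t 16.62
x True [-3.3  0.5 86.7] [-0.9 -0.6  4.5] t 16.88
[[ -9.2 -65.6  93.8]
 [ -2.4  14.9 121.1]
 [  9.3  70.7 128.6]]
```

View pics/in.png

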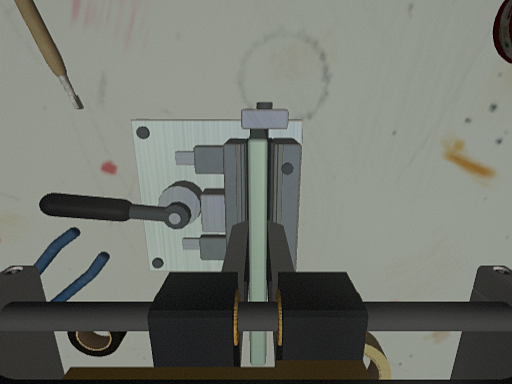

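The pane stands in the slot at column 258. Its end is against the stop block at (264,118), and its top is at 121 mm, so it is on the floor. Next I'll nudge it to the fixed jaw, release, retreat and check.

```bash
python3 - <<'E'
from h import *
def show(t,g): 
    p=(np.array(r.sense()['ee_pos'])-CO)@CM*1000; print(t,g,p.round(1),(np.array(r.sense()['wrist_force'])@CM).round(1),st()[:7])
    return p
p=show("now",0)
g=r.move_l(cl(p[0]+5,p[1],p[2]),vel=.02,guard=4); p=show("x",g)
r.gripper_to(.03); p=show("open",0)
r.move_l(cl(p[0],p[1],185),vel=.15); show("up",0)
c=r.get_calibration("wrist"); im,d=r.snapshot("wrist")
W=cloud(d,c); C=(W-CO)@CM*1000
k=(C[...,2]>112)&(C[...,2]<130)&(np.abs(C[...,0])<20)&(np.abs(C[...,1])<100); print(np.percentile(C[k],[1,50,99],axis=0).round(1))
c=r.get_calibration("scene")
for cam in("wrist",):
  for n in("lever_grip","lever_pivot"):
    for o in r.pinpoint(n,cam)[:1]: 
        q=ray(o["centre"],r.get_calibration(cam),.056); print(n,o["conf"],((q-CO)@CM*1000).round(1))
# cloud of lever grip
k=(C[...,2]>40)&(C[...,2]<75)&(C[...,0]<-105)&(C[...,0]>-200)&(np.abs(C[...,1])<60); Q=C[k]
print(len(Q),Q.min(0).round(1),Q.max(0).round(1)); 
for x in range(-165,-105,10):
    a=Q[np.abs(Q[:,0]-x)<5]; print(x,len(a),np.percentile(a[:,1],[2,98]).round(1) if len(a) else "", a[:,2].max().round(1) if len(a) else "")
E
```

```text
now 0 [-3.3  0.5 86.8] [-1.2 -0.4  3.4] t 16.93
x True [-2.7  0.5 86.7] [-0.9 -1.   5.7] t 17.17
open 0 [-2.9  0.3 86.5] [-0.2 -0.3 -0.8] t 17.70
up 0 [ -3.5   0.4 184.2] [-0.  -0.3 -1. ] t 18.51
[[ -8.3 -66.6 118.4]
 [ -3.6  11.  120.9]
 [  1.5  69.4 122.6]]
lever_grip 0.56 [-144.    10.2   56. ]
lever_pivot 0.76 [-68.2  -2.1  56. ]
924 [-166.3   -0.2   47.5] [-105.    23.6   67.2]
-165 44 [ 8.8 22.5] 66.3
-155 163 [ 6.4 23. ] 67.2
-145 164 [ 5.  21.5] 67.1
-135 160 [ 3.4 19.9] 64.0
-125 160 [ 1.9 18.3] 62.8
-115 152 [ 0.2 16.8] 60.6
```

```bash
cat >> h.py <<'E'
def push(a,off,z,rad=80):
    u=np.array([-np.cos(a),np.sin(a),0]); t=np.array([np.sin(a),np.cos(a),0])
    p=np.array([-70,.5,z])+rad*u-off*t
    return cl(*p), R2q(CM@np.column_stack([t,-u,[0,0,-1.]])) 
E
python3 - <<'E'
from h import *
for a in np.arange(.1,1.6,.2):
    p,q=push(a,17,52); j=r.inverse_kinematics(p,q); print(round(a,2),None if j is None else np.round(j,2), np.linalg.det(q2R(q)).round(2))
r.gripper_to(0)
p,q=push(.12,40,190); r.move_to(p,q)
p,q=push(.12,40,52); print(r.move_l(p,vel=.15,guard=8),st())
E
```

```text
0.1 [ 0.14  0.28  1.96 -0.    0.9  -0.13] 1.0
0.3 [ 0.17  0.28  1.96 -0.    0.9   0.11] 1.0
0.5 [ 0.21  0.28  1.96 -0.    0.9   0.34] 1.0
0.7 [ 0.24  0.29  1.95 -0.    0.91  0.58] 1.0
0.9 [ 0.27  0.3   1.93 -0.    0.92  0.81] 1.0
1.1 [ 0.29  0.31  1.9  -0.    0.93  1.03] 1.0
1.3 [ 0.31  0.33  1.87 -0.    0.94  1.25] 1.0
1.5 [ 0.33  0.35  1.84 -0.    0.95  1.47] 1.0
False t 21.01 p [0.4574 0.1112 0.0524] F [-0.4  0.5  0.2] op 0.0003 ff 0.0
```

```bash
python3 - <<'E'
from h import *
for a in [.15,.27,.39,.51,.63,.75,.87,.99,1.11,1.23,1.35,1.42]:
    p,q=push(a,17,52); g=r.move_l(p,rot=q,vel=.06,guard=15)
    s=r.sense(); t=np.array([np.sin(a),np.cos(a),0])
    print(round(a,2),g,(np.array(s["wrist_force"])@CM).round(1),round(float((np.array(s["wrist_force"])@CM)@t),1),round(s["t"],2))
    if g: break
E
```

```text
0.15 False [-0.   0.   0.4] -0.0 21.58
0.27 False [-0.7 -1.   0.7] -1.1 21.9
0.39 False [-0.2 -1.   1.3] -1.0 22.22
0.51 False [ 0.5 -0.3 -0.4] -0.0 22.53
0.63 False [-0.5 -1.3 -0.6] -1.3 22.85
0.75 False [-0.4 -1.2  0.3] -1.1 23.17
0.87 False [ 0.4 -2.1  0.6] -1.0 23.48
0.99 False [-0.5 -0.5 -1.1] -0.7 23.8
1.11 False [-0.8 -0.5 -0.1] -1.0 24.12
1.23 False [-1.3 -0.2 -0.6] -1.3 24.43
1.35 False [-1.3  0.5 -0.6] -1.2 24.75
1.42 False [-2.2  0.2 -0.8] -2.2 25.0
```

```bash
python3 - <<'E'
from h import *
for a in np.arange(1.45,1.72,.03):
    p,q=push(min(a,1.5),17-max(0,a-1.5)*80,52); g=r.move_l(p,rot=q,vel=.03,guard=18)
    r.hold(.1); s=r.sense(); f=np.array(s["wrist_force"])@CM
    print(round(a,2),g,f.round(1),((np.array(s["ee_pos"])-CO)@CM*1000).round(1),round(s["t"],2))
    if g or f[0]<-16: break
im,d=r.snapshot("scene"); im2,_=r.snapshot("wrist")
cv2.imwrite("pics/lev.png",cv2.resize(np.vstack([im2,cv2.resize(im[140:300,110:323],(512,384))])[:,:,::-1],None,fx=.78,fy=.78))
E
```

```text
1.45 False [-4.9 -0.7  1.1] [-97.7  77.8  51.8] 25.35
1.48 False [-5.5 -0.4  1.4] [-95.6  78.6  51.8] 25.7
1.51 False [-6.7 -1.4  3.1] [-94.1  79.1  51.8] 26.05
1.54 False [-12.   -1.4   5.3] [-93.9  79.1  51.7] 26.4
1.57 False [-13.8  -1.9   9.2] [-93.8  79.2  51.7] 26.75
1.6 False [-17.5  -2.5  13.9] [-93.7  79.2  51.6] 27.1
```

View pics/lev.png

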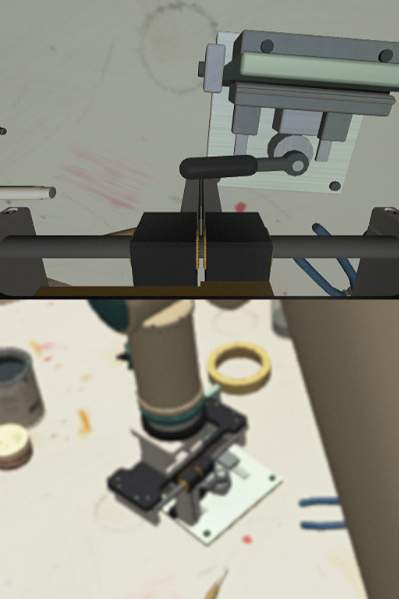

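The lever lies along the jaws and the finger stalled at −94 mm as the force rose, which fits the hard stop. I'll back off, clear the arm and verify.

```bash
python3 - <<'E'
from h import *
p,q=push(1.5,45,52); r.move_l(p,vel=.08)
p,q=push(1.5,45,200); r.move_l(p,vel=.15)
p2,q2=cl(-60,10,260),R2q(tool(CM,1)); r.move_to(p2,q2)
c=r.get_calibration("wrist"); im,d=r.snapshot("wrist"); cv2.imwrite("pics/fin.png",im[:,:,::-1])
W=cloud(d,c); C=(W-CO)@CM*1000
k=(C[...,2]>112)&(C[...,2]<130)&(np.abs(C[...,0])<20)&(np.abs(C[...,1])<100); print("pane top",np.percentile(C[k],[1,50,99],axis=0).round(1))
k=(C[...,2]>40)&(C[...,2]<75)&(C[...,0]<-55)&(C[...,0]>-120)&(C[...,1]>20)&(C[...,1]<120); Q=C[k]
xs=[]
for y in range(50,95,8):
    a=Q[np.abs(Q[:,1]-y)<4]
    if len(a)>5: xs.append((y,np.percentile(a[:,0],[2,98]).mean()))
print(np.round(xs,1)); xs=np.array(xs); f=np.polyfit(xs[:,0],xs[:,1],1); print("lever angle by slope",np.pi/2+np.arctan(f[0]), "to pivot",np.pi/2-np.arctan2(-70-xs[:,1].mean(),xs[:,0].mean()-.5)); print(st())
E
```

```text
pane top [[ -5.1 -66.8 112.4]
 [ -0.9   7.2 120.7]
 [  5.   69.1 122.6]]
[[ 50.  -75.1]
 [ 58.  -76.2]
 [ 66.  -76.9]
 [ 74.  -77.3]
 [ 82.  -78.4]
 [ 90.  -79.4]]
lever angle by slope 1.4689412807665516 to pivot 1.4674399405388237
t 30.42 p [0.5302 0.1814 0.2595] F [ 0.1  0.1 -0.6] op 0.0005 ff 0.0
```

View pics/fin.png

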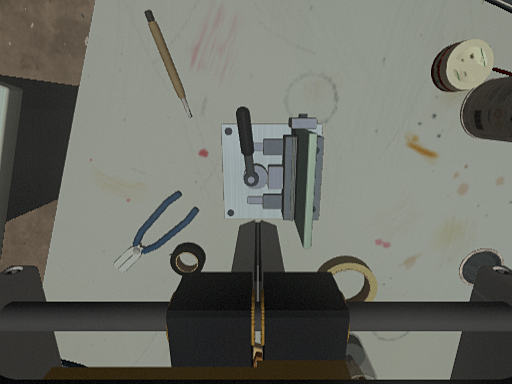

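The final view shows the pane upright in the jaws, its end at the stop (305,120) and the lever along the clamp's +y at (243,130). The tapes, cutter and pliers haven't moved.

```bash
python3 -c "
from h import *
print(r.sign_off(),st())"
```

```text
the job is handed in; nothing more can be done
the job is handed in; nothing more can be done
```

The pane stands upright in the clamp, on the slot floor and against the end stop within about 1 mm; I let go, swung the cam lever until it stalled (measured about 1.47 rad of 1.5, taken as its stop), left the tapes, cutter and pliers alone, and handed the job in at about 30 s with no verdict shown.

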